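# Dock a sealing die and latch it home

### The job

Dock the sealing die: push its carriage along the rails until the plug at its far end is in the socket and meets the springy contacts, then swing the latch's wire loop over the hook on the carriage and press the latch lever down over centre, so that the latch draws the carriage fully home and holds it there. Leave the film rolls and the cups beside it alone.

Things in the scene. Friction and masses are not known exactly. Their poses are not given: they have to be found in the camera images.
- dock: Aluminium base plate 270 x 142 x 10 mm, fixed; origin: centre of its underside, z up, its +x (roughly the robot's left) is the way in. Two guide rails, tops 22.5 mm above the bench, run from x = -130 to +20 mm. A black socket block stands across it from x = +20 to +75 mm, top 52 mm above the bench, with the latch on top; a rest for the closed lever at x = 110 mm.
- socket_mouth (a point): Centre of the socket's mouth in the socket block's face, dock x = +20 mm, 32 mm above the bench, facing dock -x. The last 9 mm of the plug's way are against contacts on a spring (9 N at first touch, 18 N fully home), which push the carriage back to about 7 to 9 mm short of home whenever nothing holds it.
- carriage: Loose die carriage, 0.75 to 0.95 kg, aluminium, 150 x 110 mm, top 50 mm above the bench; slides along dock x between the rails, which hold it down (1.5 mm play). Origin: centre of its underside, 10 mm above the bench; +x is the way in. Starts with its origin at dock x = -100 to -75 mm. Touching the socket block it would be at -55 mm; the closed latch holds it at about -57 mm, which is fully home.
- plug_end (a point): Middle of the end face of the carriage's black block plug, 44 wide x 22 mm high, which sticks out 26 mm from the carriage's far end; the socket's hole is 4 mm larger each way. Nearer to the robot's right on the carriage lies a steel ring-shaped sealing die, 74 mm across, top 60 mm above the bench, centred 30 mm to -x of the carriage's origin.
- handle_bar (a point): Middle of the black pull bar (14 mm thick, 80 mm long, across the carriage) at the carriage's outer end, at its x = -110 mm, 40 mm above the bench; 22 mm free behind it.
- keeper_lip (a point): Upper edge of the steel hook on the carriage (26 mm wide), at carriage x = +34 mm, 75 mm above the bench. Its lip, 5 mm thick, overhangs by 4 mm to carriage -x. The loop's roller passes down on the -x side of this edge (its axis at least 5 mm to -x of it), rests on a flat 16 mm below the edge (axis 12 mm below), then is drawn in under the lip until its axis is level in x with this edge.
- lever_pivot (a point): Pivot of the latch lever on the dock, at dock x = 42 mm, 65 mm above the bench; its axis is parallel to dock y.
- latch_lever (a joint): Opening angle of the latch lever, rad. 0: down, level along dock +x, closed; 1.57 upright; 1.745 fully open at its stop, leaning a little to the carriage. Friction (0.1 N m) keeps it where it is left; starts at 1.2 to 1.7. With the carriage at the contacts the loop reaches past the hook's lip only while the lever is above about 1.4; fully open gives about 8 mm to spare.
- lever_tip (a point): Middle of the free end of the latch lever: 85 mm from its pivot, 26 mm wide, its last 44 mm a black grip 10 mm thick.
- latch_loop (a joint): Angle of the wire loop on the lever, rad. (This - lever angle) is the loop's elevation seen from its pivot: 0 level along dock -x, 1.57 upright. The loop's pivot is on the lever 20 mm from the lever's pivot, 0.12 rad below the lever's middle line when closed. Its stiff pivot lets it stand while steeper than about 1.1 rad; less steep it may fall, slowly, to the carriage. Starts at 2.8 to 2.95.
- loop_bar (a point): Middle of the roller (9 mm thick, 33 mm long, parallel to dock y) at the free end of the loop, 85 mm from the loop's pivot. The loop is 49 mm wide, 35 mm between its legs.
- film_roll_0: Film roll standing on the bench, 68 mm across, 145 mm tall; bystander. Origin: centre of its underside.
- film_roll_1: Film roll standing on the bench, 69 mm across, 145 mm tall; bystander. Origin: centre of its underside.
- sample_cup_0: Sealed sample cup, 68 mm across, 57 mm tall; bystander. Origin: centre of its underside.
- sample_cup_1: Sealed sample cup, 68 mm across, 57 mm tall; bystander. Origin: centre of its underside.

How it is judged:
By the outcome, as a careful person would: the job done as asked, in the order asked, and still so for the second after the job is handed in, with the robot touching nothing.
It also fails if it takes over 67 s, if anything falls off the work surface, if the arm or the gripper's body presses on something with over 40 N, if the wrist force passes 120 N, or if a joint passes its speed limit or range.

### The arm

A 6-joint arm with a two-finger parallel gripper is mounted at the origin on a cart in front of the work surface, level with it; the furniture and walls round the work are solid. World frame = base frame: x ahead of the robot, y to its left, z up, the work surface at z = 0. Lengths are in m, angles in rad, forces in N, time in s.
With the tool pointing down it reaches from about 0.25 to 0.775 m from the base axis. Payload 4 kg.
Tool frame: the origin (TCP) lies at the centre of the arm's flange, where the gripper is bolted on; the fingertips stand 199 mm ahead of it and the grasp point (between the pads) lies 180 mm ahead of it (robot.tcp_to_tips is the z of the fingertips in the tool frame, in m); z points along the fingers, y is the line along which they close (so a half turn about z gives the same grasp; the last joint's range is limited). The gripper opens to 94 mm and grips with 3 to 60 N. Pads are 16 mm wide; open, the fingers measure 119 mm over their backs; the gripper's body (75 mm by 177 mm) begins 78 mm behind the grasp point.
Start: joints at [-1.317, 0.087, 1.371, -0, 1.684, -0.103], TCP at [0.192, -0.515, 0.405] pointing down, gripper open.
Joint ranges: [-3.1, 3.1], [-0.76, 2.03], [0.27, 2.55], [-1.08, 4.22], [0.17, 2.65], [-2.57, 2.57]. Speed limits (rad/s): [2.79, 2.79, 3.14, 3.14, 3.14, 3.14].

### API

Orientations are given as [roll, pitch, yaw] about the fixed x, y, z axes, in that order (R = Rz(yaw) Ry(pitch) Rx(roll)).
In Python, from bench import robot gives the robot as it stands.
- The arm moves only by the tool play_rows, never from a script. Its arguments are lists of equal length, an entry for each row: "translation": the shift along the tool's x, y, z scaled (see below), a list of three; "twist": the turn, a rotation vector about the tool's x, y, z scaled (see below), a list of three; "gripper": the opening, from -1 (shut) to 1 (fully open). A call has 1 to 8 rows; each row shifts and turns the commanded pose from where the row before left it, along the tool's axes as they then stand; what a row does not reach is not made up. The controller multiplies each number of a shift by 0.04 m and each number of a turn by 0.1 rad. A row lasts 1/10 s, in which the tool goes at most 50 mm and 8.59 degrees, less where a joint would pass 70% of its speed; a pose out of reach is approached as far as the arm can. A call with a number of a shift or a turn outside -1 to 1 is refused whole. A call with a gripper value outside its range is refused whole. The fingers move at their own pace and stop on an object; the grip force is fixed at half the most. Time passes only in rows, so rows that do not move let the fingers close. It gives the time, the measured TCP pose, the force, the opening and the grip force at its end, in the units of the state.
- robot.get_obs(): the state, without advancing time (a new reading comes with each control period).
- robot.snapshot(name): name is "scene" or "top" or "wrist"; returns the picture (384x512x3 uint8, red, green, blue); there is no depth.
- robot.camera_model(name): a dict with "camera_matrix" (3x3 intrinsics, pixels), "rvec" (rotation vector, rad) and "tvec" (3), from world to camera coordinates, as OpenCV has them. Camera axes: x right, y down, z forward; pixel columns grow to the right and rows downward; lengths in m; the calibration is good to about 2 mm. A picture is of the moment at which its call begins: read the wrist's pose just before it. camera_model takes no time and is no camera call; for the wrist camera it gives the pose at the moment of the call.
- robot.close_job(): hands the job in; it is judged then, once.
Trained networks look in the newest picture that a camera, given by its name, has taken for a name from the list of things; names that differ only in an ending like _2 or _b are one class to them, and where a whole thing is asked for, a point or a joint stands for the part that bears it (a point fixed in the world has none). Each returns a list of dicts, best first, with "score" (0 to 1); they miss things now and then, are a little off and sometimes report something else, mostly with a low value. They report only what shows in the picture. A call takes as long as a camera call.
- robot.recognise(name, camera): "centre" ([x, y, z] in m, in world coordinates, good to about 4 mm: the middle of the surface that is visible of it).
- robot.spot_point(name, camera): "centre" ([x, y, z] in m, in world coordinates, good to about 4 mm: a listed point, or the origin of a listed thing).
The state is a dict: "time": time; "joint_positions": joint angles; "qvel": joint speeds; "joint_torque": joint torques, N m; "tool_pos": TCP position; "ee_rot": TCP orientation; "wrist_force": force on the tool from outside, world axes, zero at the start; "wrist_torque": the same for the moment, N m; "width": finger opening in m; "finger_force": force on a finger pad.
Only numpy, scipy, OpenCV 4.12 (cv2) and the standard library are available. Lean on these libraries where they do the work, as an engineer would, in place of code of your own. Each camera call takes 0.05 s, during which the arm holds its last target. There are 200 camera calls.

## Working session

There is one attempt and no reset: what is moved stays moved. The work goes in short steps, Python scripts to look and compute and a tool call to move; the robot and the scene stay as the last step left them, time stands still between calls to the robot, and variables do not carry over. Pictures are saved under pics/ and viewed, at most 10 in all, crops included, and the job is handed in when it is done.

Besides the shell and the picture viewer there is one more tool, called after ">>>" in YAML: its name, and indented under it one key for each argument. play_rows: Moves the arm, as the interface text tells. Its arguments: {"type":"object","properties":{"translation":{"type":"array","items":{"type":"array","items":{"type":"number","minimum":-1,"maximum":1}}},"twist":{"type":"array","items":{"type":"array","items":{"type":"number","minimum":-1,"maximum":1}}},"gripper":{"type":"array","items":{"type":"number"}}},"required":["translation","twist","gripper"]}

```bash
mkdir -p pics; ls; python3 - <<'E'
from bench import robot
import cv2,numpy as np
o=robot.get_obs(); print(o['time'],o['tool_pos'],o['ee_rot'],o['width'])
ims=[]
for c in ['scene','top']:
    im=robot.snapshot(c); cv2.imwrite(f'pics/{c}0.png',im[:,:,::-1]); 
    for n in ['socket_mouth','plug_end','handle_bar','keeper_lip','lever_pivot','lever_tip','loop_bar','dock','carriage']:
        r=robot.spot_point(n,c); print(c,n,[(np.round(d['centre'],4).tolist(),round(d['score'],2)) for d in r[:2]])
E
```

```text
pics
0.0 [ 0.19206991 -0.51523992  0.40351334] [-3.13939422e+00 -1.87160301e-04  3.56805506e-01] 0.0939346285640068
scene socket_mouth [([0.4826, -0.0232, 0.0275], 0.77)]
scene plug_end [([0.4822, -0.0394, 0.0315], 0.67)]
scene handle_bar []
scene keeper_lip [([0.4815, -0.1044, 0.075], 0.48)]
scene lever_pivot [([0.4841, -0.0006, 0.0665], 0.6)]
scene lever_tip [([0.4835, 0.0142, 0.1538], 0.6)]
scene loop_bar [([0.487, -0.0012, 0.1673], 0.61)]
scene dock [([0.4762, -0.0433, 0.0006], 0.82)]
scene carriage [([0.4791, -0.1348, 0.0081], 0.44)]
top socket_mouth [([0.441, 0.3049, 0.002], 0.69), ([0.4819, -0.0205, 0.0298], 0.56)]
top plug_end [([0.4837, -0.0376, 0.0344], 0.94)]
top handle_bar [([0.4742, -0.2511, 0.0385], 0.98), ([0.4748, -0.1433, 0.0122], 0.62)]
top keeper_lip [([0.4753, -0.1058, 0.0733], 0.68)]
top lever_pivot [([0.4793, -0.0007, 0.0663], 0.68)]
top lever_tip [([0.4791, -0.0007, 0.0668], 0.52), ([0.4878, 0.0135, 0.1511], 0.45)]
top loop_bar [([0.481, -0.003, 0.17], 0.58), ([0.5683, -0.539, -0.0045], 0.35)]
top dock [([0.4824, -0.0417, 0.0007], 0.6), ([0.4844, 0.0127, 0.152], 0.49)]
top carriage [([0.4762, -0.1458, 0.011], 0.82)]
```

View pics/scene0.png

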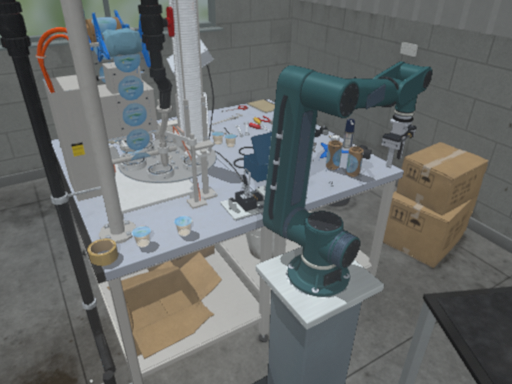

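View pics/top0.png

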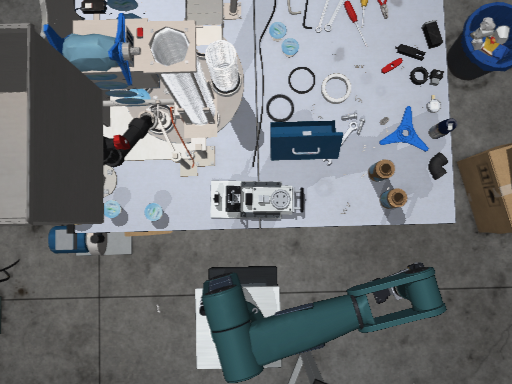

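The scene view shows the dock near pixel (245,195), with the lever and loop standing up. In the top view, the dock spans (210–305, 182–218) with the handle at the right, around (302,200). The film rolls are at (380,170) and (397,198), and the toolbox at (305,140). Dock +x is about world +y, yawed about −0.03 rad from it.

I'll square the gripper to the dock, close it and move towards the handle.

>>> play_rows:
  translation:
    - [0, 0, 0]
    - [0, 0, 0]
    - [0, 0, 0]
    - [0, 0, 0]
  twist:
    - [0, 0, 0.97]
    - [0, 0, 0.97]
    - [0, 0, 0.97]
    - [0, 0, 0.97]
  gripper: [-1, -1, -1, -1]

```text
time: 1.4
tool_pos: [0.1921, -0.5154, 0.4047]
ee_rot: [3.141, -0.0, -0.035]
wrist_force: [0.4, -0.0, -0.0]
width: 0.0654
finger_force: 0.0
```

>>> play_rows:
  translation:
    - [0.87, -0.64, 0]
    - [0.87, -0.64, 0]
    - [0.87, -0.64, 0]
    - [0.87, -0.64, 0]
    - [0.87, -0.64, 0]
    - [0.87, -0.64, 0]
    - [0.87, -0.64, 0]
    - [0.87, -0.64, 0]
  twist:
    - [0, 0, 0]
    - [0, 0, 0]
    - [0, 0, 0]
    - [0, 0, 0]
    - [0, 0, 0]
    - [0, 0, 0]
    - [0, 0, 0]
    - [0, 0, 0]
  gripper: [-1, -1, -1, -1, -1, -1, -1, -1]

```text
time: 2.2
tool_pos: [0.478, -0.3181, 0.4049]
ee_rot: [3.141, -0.0, -0.031]
wrist_force: [0.0, -0.5, 0.3]
width: 0.0022
finger_force: 0.0
```

```bash
python3 - <<'E'
from bench import robot
import cv2,numpy as np
o=robot.get_obs(); print(o['time'],o['tool_pos'],o['ee_rot'],o['width'],o['wrist_force'])
im=robot.snapshot('wrist'); cv2.imwrite('pics/wrist1.png',im[:,:,::-1])
for n in ['plug_end','handle_bar','keeper_lip','lever_pivot','lever_tip','loop_bar','carriage','film_roll']:
    r=robot.spot_point(n,'wrist'); print(n,[(np.round(d['centre'],4).tolist(),round(d['score'],2)) for d in r[:2]])
E
```

```text
2.2 [ 0.47801312 -0.31809518  0.40486484] [ 3.14110869e+00 -3.38368591e-04 -3.12459779e-02] 0.0021796852071829576 [ 0.00091593 -0.46915257  0.34633412]
plug_end [([0.4825, -0.0386, 0.028], 0.61), ([0.4652, -0.5818, -0.0026], 0.59)]
handle_bar [([0.4729, -0.2488, 0.0419], 0.95)]
keeper_lip [([0.4792, -0.1065, 0.0761], 0.9)]
lever_pivot []
lever_tip []
loop_bar []
carriage [([0.4764, -0.1449, 0.0099], 0.65)]
film_roll [([0.4687, -0.583, -0.004], 0.72), ([0.5665, -0.5411, 0.0003], 0.62)]
```

View pics/wrist1.png

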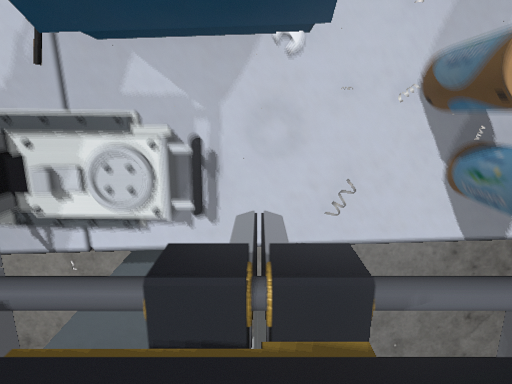

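The wrist view shows the handle bar at (197,175), the closed fingers at (260,230), and the film rolls well off to the right. Next I descend behind the bar.

>>> play_rows:
  translation:
    - [-0.1, 0, 0.89]
    - [0, 0, 0.89]
    - [0, 0, 0.89]
    - [0, 0, 0.89]
    - [0, 0, 0.89]
    - [0, -0.8, 0]
    - [0, 0, 0]
  twist:
    - [0, 0, 0]
    - [0, 0, 0]
    - [0, 0, 0]
    - [0, 0, 0]
    - [0, 0, 0]
    - [0, 0, 0]
    - [0, 0, 0]
  gripper: [-1, -1, -1, -1, -1, -1, -1]

```text
time: 3.35
tool_pos: [0.4725, -0.2856, 0.2245]
ee_rot: [-3.137, 0.004, -0.031]
wrist_force: [-0.1, -0.3, -0.0]
width: 0.0006
finger_force: 0.0
```

>>> play_rows:
  translation:
    - [0, -0.2, 0]
    - [0, -0.2, 0]
    - [0, -0.2, 0]
    - [0, -0.15, 0]
    - [0, -0.15, 0]
    - [0, 0, 0]
  twist:
    - [0, 0, 0]
    - [0, 0, 0]
    - [0, 0, 0]
    - [0, 0, 0]
    - [0, 0, 0]
    - [0, 0, 0]
  gripper: [-1, -1, -1, -1, -1, -1]

```text
time: 3.95
tool_pos: [0.4752, -0.2513, 0.2279]
ee_rot: [3.139, -0.002, -0.031]
wrist_force: [-0.1, -3.1, 2.1]
width: 0.0006
finger_force: 1.6
```

>>> play_rows:
  translation:
    - [0, -0.12, 0]
    - [0, -0.12, 0]
    - [0, 0, 0]
  twist:
    - [0, 0, 0]
    - [0, 0, 0]
    - [0, 0, 0]
  gripper: [-1, -1, -1]

```text
time: 4.25
tool_pos: [0.4755, -0.2421, 0.2278]
ee_rot: [3.139, -0.002, -0.031]
wrist_force: [-0.8, -5.0, 3.0]
width: 0.0009
finger_force: 2.3
```

>>> play_rows:
  translation:
    - [0, -0.1, 0]
    - [0, -0.1, 0]
    - [0, 0, 0]
  twist:
    - [0, 0, 0]
    - [0, 0, 0]
    - [0, 0, 0]
  gripper: [-1, -1, -1]

```text
time: 4.55
tool_pos: [0.4758, -0.2346, 0.2279]
ee_rot: [3.138, -0.002, -0.031]
wrist_force: [0.2, -6.6, 3.4]
width: 0.0007
finger_force: 3.0
```

>>> play_rows:
  translation:
    - [0, -0.1, 0]
    - [0, 0, 0]
    - [0, 0, 0]
  twist:
    - [0, 0, 0]
    - [0, 0, 0]
    - [0, 0, 0]
  gripper: [-1, -1, -1]

```text
time: 4.85
tool_pos: [0.4757, -0.2325, 0.228]
ee_rot: [3.132, -0.002, -0.032]
wrist_force: [-0.3, -11.6, 0.8]
width: 0.0001
finger_force: 6.3
```

>>> play_rows:
  translation:
    - [0, -0.1, 0]
    - [0, 0, 0]
    - [0, 0, 0]
  twist:
    - [0, 0, 0]
    - [0, 0, 0]
    - [0, 0, 0]
  gripper: [-1, -1, -1]

```text
time: 5.15
tool_pos: [0.4757, -0.2296, 0.228]
ee_rot: [3.129, -0.002, -0.032]
wrist_force: [-1.1, -16.1, -0.6]
width: 0.0007
finger_force: 8.3
```

```bash
python3 - <<'E'
from bench import robot
import cv2,numpy as np
for c in ['wrist','top']:
  im=robot.snapshot(c); cv2.imwrite(f'pics/{c}2.png',im[:,:,::-1])
  for n in ['handle_bar','keeper_lip','lever_pivot','lever_tip','loop_bar','carriage']:
    r=robot.spot_point(n,c); print(n,[(np.round(d['centre'],4).tolist(),round(d['score'],2)) for d in r[:2]])
E
```

```text
handle_bar [([0.4739, -0.217, 0.0434], 0.79)]
keeper_lip []
lever_pivot []
lever_tip []
loop_bar []
carriage [([0.4798, -0.1031, 0.005], 0.75)]
handle_bar [([0.476, -0.2142, 0.041], 0.94)]
keeper_lip [([0.4782, -0.068, 0.0741], 0.76), ([0.4641, -0.5768, 0.0009], 0.25)]
lever_pivot []
lever_tip [([0.4851, 0.0096, 0.1511], 0.42)]
loop_bar [([0.4822, -0.0019, 0.1696], 0.36)]
carriage [([0.4751, -0.1064, 0.0089], 0.76), ([0.5712, -0.5381, -0.004], 0.54)]
```

Contact with the springs is made: the force rose to 16 N. Now I retreat and go over the latch to its far side.

>>> play_rows:
  translation:
    - [0, 0.5, 0]
    - [0, 0, -1]
    - [0, 0, -1]
    - [0, 0, -1]
    - [0, 0, -1]
    - [0, 0, -1]
    - [0, -0.75, -0.3]
  twist:
    - [0, 0, 0]
    - [0, 0, 0]
    - [0, 0, 0]
    - [0, 0, 0]
    - [0, 0, 0]
    - [0, 0, 0]
    - [0, 0, 0]
  gripper: [-1, -1, -1, -1, -1, -1, -1]

```text
time: 6.55
tool_pos: [0.476, -0.2167, 0.443]
ee_rot: [3.14, -0.006, -0.034]
wrist_force: [0.1, 2.0, -0.7]
width: 0.0004
finger_force: 0.0
```

>>> play_rows:
  translation:
    - [0, -1, 0]
    - [0, -1, 0]
    - [0, -1, 0]
    - [0, -1, 0]
    - [0, -1, 0]
    - [0, -1, 0]
    - [0, -0.75, 0]
    - [0, 0, 0]
  twist:
    - [0, 0, 0]
    - [0, 0, 0]
    - [0, 0, 0]
    - [0, 0, 0]
    - [0, 0, 0]
    - [0, 0, 0]
    - [0, 0, 0]
    - [0, 0, 0]
  gripper: [-1, -1, -1, -1, -1, -1, -1, -1]

```text
time: 7.35
tool_pos: [0.4837, 0.0577, 0.4378]
ee_rot: [-3.138, 0.003, -0.025]
wrist_force: [0.1, 0.2, -0.4]
width: 0.0002
finger_force: 0.0
```

```bash
python3 - <<'E'
from bench import robot
import cv2,numpy as np
o=robot.get_obs(); print(o['time'],o['tool_pos'],o['ee_rot'],o['wrist_force'])
for c in ['wrist','top']:
  im=robot.snapshot(c); cv2.imwrite(f'pics/{c}3.png',im[:,:,::-1])
  for n in ['handle_bar','keeper_lip','lever_pivot','lever_tip','loop_bar','carriage']:
    r=robot.spot_point(n,c); print(n,[(np.round(d['centre'],4).tolist(),round(d['score'],2)) for d in r[:2]])
E
```

```text
7.35 [0.48373761 0.05772966 0.43784451] [-3.13826496  0.00332145 -0.0248185 ] [ 0.10582272  0.15178178 -0.37753091]
handle_bar [([0.4756, -0.2145, 0.04], 0.93)]
keeper_lip [([0.4798, -0.0743, 0.0757], 0.92), ([0.4733, -0.2185, 0.0423], 0.43)]
lever_pivot [([0.4872, 0.0003, 0.0646], 0.67), ([0.4865, 0.011, 0.1522], 0.43)]
lever_tip [([0.4857, 0.009, 0.1509], 0.61)]
loop_bar [([0.4862, 0.0008, 0.1698], 0.79), ([0.4702, -0.2179, 0.0416], 0.32)]
carriage [([0.4764, -0.1083, 0.0073], 0.66)]
handle_bar [([0.4742, -0.2165, 0.0431], 0.62)]
keeper_lip [([0.4749, -0.0697, 0.07], 0.67)]
lever_pivot [([0.4808, 0.0014, 0.0665], 0.89)]
lever_tip [([0.4581, 0.4569, -0.0021], 0.27)]
loop_bar []
carriage [([0.4753, -0.1079, 0.0079], 0.9)]
```

View pics/wrist3.png

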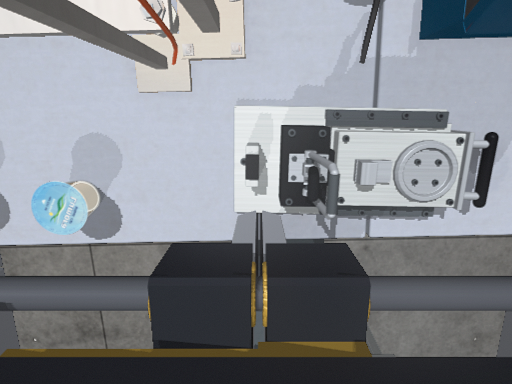

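The wrist view shows the latch at (315,180), the hook at (372,172) and the handle at (487,170), so the carriage rests at the contacts. I descend behind the lever and push it open.

>>> play_rows:
  translation:
    - [0, 0, 0.87]
    - [0, 0, 0.87]
    - [0, 0, 0.87]
    - [0, -0.4, 0]
    - [0, -0.35, 0]
    - [0, -0.2, 0]
    - [0, -0.2, 0]
    - [0, 0, 0]
  twist:
    - [0, 0, 0]
    - [0, 0, 0]
    - [0, 0, 0]
    - [0, 0, 0]
    - [0, 0, 0]
    - [0, 0, 0]
    - [0, 0, 0]
    - [0, 0, 0]
  gripper: [-1, -1, -1, -1, -1, -1, -1, -1]

```text
time: 8.85
tool_pos: [0.4861, 0.1011, 0.3354]
ee_rot: [-3.141, -0.002, -0.03]
wrist_force: [0.1, -0.1, -0.0]
width: 0.0006
finger_force: 0.0
```

>>> play_rows:
  translation:
    - [0, -0.1, 0]
    - [0, -0.1, 0]
    - [0, 0, 0]
  twist:
    - [0, 0, 0]
    - [0, 0, 0]
    - [0, 0, 0]
  gripper: [-1, -1, -1]

```text
time: 9.15
tool_pos: [0.4861, 0.1084, 0.3344]
ee_rot: [-3.142, -0.0, -0.031]
wrist_force: [0.0, -0.4, 0.1]
width: 0.0007
finger_force: 0.0
```

I had the sign wrong: tool −y is world +y. I'm now going the other way.

>>> play_rows:
  translation:
    - [0, 1, 0]
    - [0, 0.9, 0]
    - [0, 0.25, 0]
    - [0, 0.2, 0]
    - [0, 0, 0]
  twist:
    - [0, 0, 0]
    - [0, 0, 0]
    - [0, 0, 0]
    - [0, 0, 0]
    - [0, 0, 0]
  gripper: [-1, -1, -1, -1, -1]

```text
time: 9.65
tool_pos: [0.4832, 0.0138, 0.3343]
ee_rot: [3.141, -0.0, -0.032]
wrist_force: [0.0, 0.0, -0.0]
width: 0.0007
finger_force: 0.0
```

>>> play_rows:
  translation:
    - [0, 0.15, 0]
    - [0, 0, 0]
  twist:
    - [0, 0, 0]
    - [0, 0, 0]
  gripper: [-1, -1]

```text
time: 9.85
tool_pos: [0.483, 0.0085, 0.3341]
ee_rot: [3.141, 0.0, -0.031]
wrist_force: [-0.3, 0.8, 0.5]
width: 0.0003
finger_force: 0.0
```

>>> play_rows:
  translation:
    - [0, 0.12, 0]
    - [0, 0.08, 0]
    - [0, 0, 0]
  twist:
    - [0, 0, 0]
    - [0, 0, 0]
    - [0, 0, 0]
  gripper: [-1, -1, -1]

```text
time: 10.15
tool_pos: [0.4827, 0.0012, 0.334]
ee_rot: [-3.137, 0.0, -0.03]
wrist_force: [0.5, 5.1, 0.2]
width: 0.0005
finger_force: 2.6
```

```bash
python3 - <<'E'
from bench import robot
import cv2,numpy as np
o=robot.get_obs(); print(o['time'],o['tool_pos'],o['ee_rot'],o['wrist_force'])
for c in ['wrist','scene']:
  im=robot.snapshot(c); cv2.imwrite(f'pics/{c}4.png',im[:,:,::-1])
  for n in ['lever_pivot','lever_tip','loop_bar']:
    r=robot.spot_point(n,c); print(n,[(np.round(d['centre'],4).tolist(),round(d['score'],2)) for d in r[:2]])
E
```

```text
10.15 [0.48271992 0.00122066 0.33403256] [-3.13739397e+00  3.19335941e-04 -3.03258738e-02] [0.53514184 5.14857998 0.21832815]
lever_pivot [([0.4823, -0.0008, 0.0636], 0.78)]
lever_tip []
loop_bar [([0.4842, -0.0306, 0.1627], 0.9)]
lever_pivot [([0.4823, 0.0006, 0.065], 0.88), ([0.4769, -0.0463, -0.0002], 0.64)]
lever_tip [([0.4774, -0.0414, -0.0019], 0.75), ([0.4562, 0.4593, 0.0016], 0.65)]
loop_bar [([0.4843, -0.0329, 0.1635], 0.41), ([0.4662, -0.5809, -0.0013], 0.27)]
```

View pics/wrist4.png

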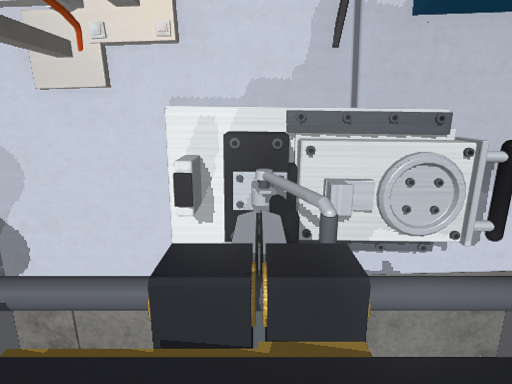

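The lever is at its stop: the force rose to 5 N, and the roller now shows at (328,205), leaning over the carriage. I raise the fingers over the lever tip and push the roller towards the carriage.

>>> play_rows:
  translation:
    - [0, -0.1, 0]
    - [0, 0, -0.57]
    - [0, 0.55, 0]
    - [0, 0.2, 0]
    - [0, 0.2, 0.1]
    - [0, 0.2, 0.25]
    - [0, 0.2, 0.25]
    - [0, 0, 0]
  twist:
    - [0, 0, 0]
    - [0, 0, 0]
    - [0, 0, 0]
    - [0, 0, 0]
    - [0, 0, 0]
    - [0, 0, 0]
    - [0, 0, 0]
    - [0, 0, 0]
  gripper: [-1, -1, -1, -1, -1, -1, -1, -1]

```text
time: 11.35
tool_pos: [0.4804, -0.0504, 0.33]
ee_rot: [-3.141, 0.005, -0.033]
wrist_force: [-0.3, 0.3, -0.7]
width: 0.0005
finger_force: 0.0
```

```bash
python3 - <<'E'
from bench import robot
import cv2,numpy as np
o=robot.get_obs(); print(o['time'],o['tool_pos'],o['ee_rot'],o['wrist_force'])
for c in ['wrist','scene']:
  im=robot.snapshot(c); cv2.imwrite(f'pics/{c}5.png',im[:,:,::-1])
  for n in ['lever_tip','loop_bar','keeper_lip']:
    r=robot.spot_point(n,c); print(n,[(np.round(d['centre'],4).tolist(),round(d['score'],2)) for d in r[:2]])
E
```

```text
11.35 [ 0.48044696 -0.05044492  0.33002004] [-3.14095878  0.00545979 -0.03251787] [-0.28636255  0.33747994 -0.71833094]
lever_tip [([0.4845, -0.0184, 0.1464], 0.95)]
loop_bar [([0.4822, -0.0774, 0.1218], 0.78)]
keeper_lip [([0.4786, -0.0725, 0.0754], 0.66)]
lever_tip [([0.4796, -0.0169, 0.1517], 0.59)]
loop_bar [([0.4829, -0.0808, 0.062], 0.4), ([0.4833, -0.0023, 0.0658], 0.21)]
keeper_lip [([0.4823, -0.0227, 0.028], 0.17)]
```

View pics/wrist5.png

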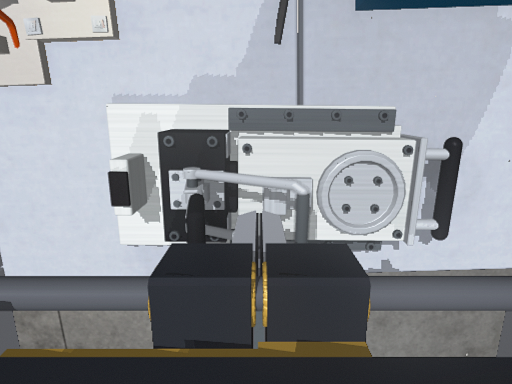

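The roller has gone over at (300,200), past the hook. I'll confirm where it settled.

```bash
python3 - <<'E'
from bench import robot
import cv2,numpy as np
for c in ['wrist','scene']:
  im=robot.snapshot(c); cv2.imwrite(f'pics/{c}6.png',im[:,:,::-1])
  for n in ['loop_bar','keeper_lip']:
    r=robot.spot_point(n,c); print(n,[(np.round(d['centre'],4).tolist(),round(d['score'],2)) for d in r[:2]])
E
```

```text
loop_bar [([0.4808, -0.0817, 0.0618], 0.61)]
keeper_lip [([0.4775, -0.0715, 0.0771], 0.63)]
loop_bar [([0.4813, -0.0836, 0.063], 0.56)]
keeper_lip [([0.4803, -0.0698, 0.0749], 0.36)]
```

The roller is on the flat, on the outer side of the lip. Now I swing the lever.

>>> play_rows:
  translation:
    - [0.05, -0.6, -0.05]
    - [0, -0.3, -0.03]
    - [0, -0.3, -0.02]
    - [0, -0.25, 0.05]
    - [0, -0.25, 0.07]
    - [0, 0, 0]
  twist:
    - [0, 0, 0]
    - [0, 0, 0]
    - [0, 0, 0]
    - [0, 0, 0]
    - [0, 0, 0]
    - [0, 0, 0]
  gripper: [-1, -1, -1, -1, -1, -1]

```text
time: 12.65
tool_pos: [0.4853, 0.0192, 0.3319]
ee_rot: [-3.141, 0.0, -0.03]
wrist_force: [0.4, 1.0, -0.0]
width: 0.0007
finger_force: 0.0
```

```bash
python3 - <<'E'
from bench import robot
import cv2,numpy as np
o=robot.get_obs(); print(o['time'],o['tool_pos'],o['ee_rot'],o['wrist_force'])
for c in ['wrist','top']:
  im=robot.snapshot(c); cv2.imwrite(f'pics/{c}7.png',im[:,:,::-1])
  for n in ['lever_tip','loop_bar','keeper_lip','handle_bar']:
    r=robot.spot_point(n,c); print(n,[(np.round(d['centre'],4).tolist(),round(d['score'],2)) for d in r[:2]])
E
```

```text
12.65 [0.48527887 0.01921417 0.33191786] [-3.14094292e+00  6.75843725e-05 -2.96417239e-02] [ 0.40501816  1.00528108 -0.0457654 ]
lever_tip [([0.4878, 0.0396, 0.1401], 0.7)]
loop_bar [([0.4827, -0.0686, 0.0616], 0.71)]
keeper_lip [([0.4802, -0.07, 0.0742], 0.8), ([0.4808, -0.0404, -0.0007], 0.53)]
handle_bar [([0.4779, -0.1077, 0.0073], 0.31)]
lever_tip []
loop_bar [([0.479, -0.0731, 0.0658], 0.37), ([0.4819, -0.0376, 0.0022], 0.16)]
keeper_lip [([0.4808, -0.0435, -0.0008], 0.72), ([0.4832, 0.0013, 0.066], 0.71)]
handle_bar [([0.4819, -0.006, 0.0317], 0.7), ([0.4763, -0.2169, 0.0414], 0.66)]
```

View pics/wrist7.png

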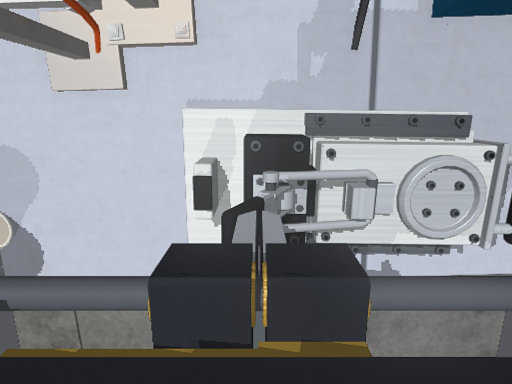

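The lever is leaning over at (245,215), and the loop is engaged on the hook at (370,195). I continue along the arc.

>>> play_rows:
  translation:
    - [0, -0.25, 0.17]
    - [0, -0.2, 0.17]
    - [0, -0.18, 0.2]
    - [0, -0.17, 0.2]
    - [0, -0.1, 0.2]
    - [0, -0.09, 0.2]
    - [0, 0, 0]
  twist:
    - [0, 0, 0]
    - [0, 0, 0]
    - [0, 0, 0]
    - [0, 0, 0]
    - [0, 0, 0]
    - [0, 0, 0]
    - [0, 0, 0]
  gripper: [-1, -1, -1, -1, -1, -1, -1]

```text
time: 13.85
tool_pos: [0.4857, 0.0583, 0.2843]
ee_rot: [3.142, 0.005, -0.03]
wrist_force: [0.1, -0.6, -0.4]
width: 0.0003
finger_force: 0.0
```

>>> play_rows:
  translation:
    - [0, -0.05, 0.2]
    - [0, 0, 0.2]
    - [0, 0, 0]
  twist:
    - [0, 0, 0]
    - [0, 0, 0]
    - [0, 0, 0]
  gripper: [-1, -1, -1]

```text
time: 14.15
tool_pos: [0.4865, 0.0597, 0.2704]
ee_rot: [-3.141, 0.0, -0.031]
wrist_force: [-0.6, -0.0, 3.4]
width: 0.0005
finger_force: 2.3
```

>>> play_rows:
  translation:
    - [0, 0, 0.1]
    - [0, 0, 0.08]
    - [0, 0, 0]
  twist:
    - [0, 0, 0]
    - [0, 0, 0]
    - [0, 0, 0]
  gripper: [-1, -1, -1]

```text
time: 14.45
tool_pos: [0.4864, 0.0597, 0.2699]
ee_rot: [-3.141, -0.002, -0.031]
wrist_force: [-13.9, 0.5, 31.4]
width: 0.0004
finger_force: 16.0
```

The lever is solid on its rest. I retract and inspect.

>>> play_rows:
  translation:
    - [0, 0, -0.5]
    - [0, 0, -1]
    - [0, 0, -1]
    - [0, 0, -1]
    - [0, 0, -1]
    - [0, 0, 0]
    - [0, 0, 0]
    - [0, 0, 0]
  twist:
    - [0, 0, 0]
    - [0, 0, 0]
    - [0, 0, 0]
    - [0, 0, 0]
    - [0, 0, 0]
    - [0, 0, 0]
    - [0, 0, 0]
    - [0, 0, 0]
  gripper: [-1, -1, -1, -1, -1, -1, -1, -1]

```text
time: 15.25
tool_pos: [0.4865, 0.0596, 0.4411]
ee_rot: [3.141, 0.004, -0.032]
wrist_force: [0.8, -1.1, 0.3]
width: 0.0005
finger_force: 0.0
```

```bash
python3 - <<'E'
from bench import robot
import cv2,numpy as np
o=robot.get_obs(); print(o['time'],o['tool_pos'],o['ee_rot'],o['wrist_force'])
for c in ['wrist','top']:
  im=robot.snapshot(c); cv2.imwrite(f'pics/{c}8.png',im[:,:,::-1])
  for n in ['lever_tip','loop_bar','keeper_lip','handle_bar','carriage']:
    r=robot.spot_point(n,c); print(n,[(np.round(d['centre'],4).tolist(),round(d['score'],2)) for d in r[:2]])
E
```

```text
15.25 [0.48650559 0.05957463 0.44108868] [ 3.14124531  0.00396364 -0.03153245] [ 0.80530497 -1.10755739  0.34855599]
lever_tip [([0.4896, 0.0845, 0.0683], 0.77), ([0.4777, -0.0978, 0.0097], 0.31)]
loop_bar [([0.4813, -0.0637, 0.064], 0.92), ([0.4798, -0.0656, 0.0741], 0.57)]
keeper_lip [([0.4784, -0.065, 0.0725], 0.75)]
handle_bar [([0.4741, -0.2097, 0.0409], 0.6), ([0.4809, -0.041, 0.0017], 0.4)]
carriage [([0.4765, -0.1003, 0.0078], 0.64)]
lever_tip []
loop_bar [([0.4812, -0.0662, 0.0647], 0.63)]
keeper_lip [([0.4793, -0.0629, 0.0726], 0.63)]
handle_bar [([0.4724, -0.2082, 0.0419], 0.65), ([0.4575, 0.4562, 0.0027], 0.63)]
carriage [([0.4758, -0.1005, 0.01], 0.95)]
```

View pics/wrist8.png

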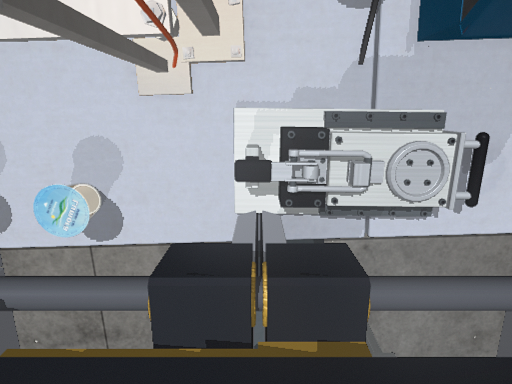

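The lever lies flat on its rest at (255,170), and the loop is taut to the hook at (365,172). The carriage is home: its origin is at y ≈ −0.100, which is dock x ≈ −58 mm. The arm is clear, so I hand the job in.

```bash
python3 -c "
from bench import robot
print(robot.close_job())"
```

```text
the job is handed in; nothing more can be done
None
```

The die carriage is docked: the camera check puts it about fully home, with the loop on the hook, the lever pressed down onto its rest, and the arm clear. I handed the job in at about 15 s; the verdict was not shown.

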